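Tip the dish drainer toward the sink and wedge it

TASK

Make the dish drainer slope toward the sink: press down its spout lip (the end nearer the sink) as far as it goes, so that the other end tips up and stays up. Then set the wooden wedge, lying flat and thin end first, squarely under the middle of the raised end and push it firmly until it jams tight, then let go of it. Leave the cream mug and the glass beside the drainer where they stand.

Things in the scene. Friction and masses are not known exactly. Their poses are not given: they have to be found in the camera images.
- drainer_base: Dark steel pivot stand of the drainer, fixed to the counter. Origin on the counter midway under the axle. x axis along the axle, -y to the spout lip (sink side), +y to the end to be raised. Foot 156 mm (x) by 36 mm (y), 5 mm thick; cheeks at x = +-72.5 mm, up to 43 mm height; axle 26 mm above the counter.
- drainer_tray (a joint): Tilt of the steel tray about the axle, rad: 0 level, +0.12 lip fully down, other end up (stop), -0.12 the other way (stop). Starts negative. The stiff axle holds any angle; about 2.5 N on the lip moves it. Tray 126 mm wide; reaches 90 mm from the axle on the lip side, 125 mm on the other; floor 6 mm thick, mid-plane through the axle; rims up to 14 mm above that plane.
- lip_top (a point): Middle of the upper face of the flat spout lip, the place to press, 110.5 mm from the axle. The lip, part of the tray, is 66 mm wide (x), 45 mm long (y), 6 mm thick and sticks out of the tray's sink-side end. The face sinks 26 mm between the stops; fully down it is about 16 mm above the counter.
- lift_edge (a point): Middle of the underside of the round bar (radius 5 mm, along the tray's x axis) that forms the tray's end opposite the lip; 120 mm from the axle. With the lip fully down it is about 35 mm above the counter, at the other stop about 7 mm. The wedge goes under here.
- wedge_center (a point): On the loose dark wooden wedge (0.15 kg), mid-length, mid-width, 15 mm above its flat underside. 130 mm long (own y), 40 mm wide (own x); sloping top rises evenly from 8 mm at the toe (thin end, own -y) to 50 mm at the heel (own +y). With the lip fully down it meets the bar when the toe is some 84 mm inside lift_edge; a push of 8 to 20 N jams it, held by friction.
- wedge: The same wedge; origin at the middle of its underside, 15 mm below wedge_center, same axes.
- wedge_toe (a point): Middle of the lower edge of the wedge's thin end (65 mm from wedge_center along the wedge's -y, at its underside); axes as the wedge's.
- mug: Bystander: cream mug 97 mm high, about 78 x 110 mm with handle. Origin under its centre.
- glass: Bystander: clear drinking glass, diameter 81 mm, 91 mm high. Origin under its centre.
There are look-alikes about, which are no part of the job. Leave any pink or turquoise look-alike of the wedge alone.

How it is judged:
By the outcome, as a careful person would: the job done as asked, in the order asked, and still so for the second after the job is handed in, with the robot touching nothing.
It also fails if it takes over 48 s, if anything falls off the work surface, if the arm or the gripper's body presses on something with over 40 N, if the wrist force passes 120 N, or if a joint passes its speed limit or range.

ROBOT

A 6-joint arm with a two-finger parallel gripper is mounted at the origin on a cart in front of the work surface, level with it; the furniture and walls round the work are solid. World frame = base frame: x ahead of the robot, y to its left, z up, the work surface at z = 0. Lengths are in m, angles in rad, forces in N, time in s.
With the tool pointing down it reaches from about 0.25 to 0.725 m from the base axis. Payload 9.7 kg.
Tool frame: the origin (TCP) lies between the finger pads; the fingertips stand ahead of it and the grasp point (between the pads) is the TCP (env.finger_overhang is the z of the fingertips in the tool frame, in m); z points along the fingers, y is the line along which they close (so a half turn about z gives the same grasp; the last joint's range is limited). The gripper opens to 85 mm and grips with 20 to 120 N. Pads are 22 mm wide; open, the fingers measure 114 mm over their backs; the gripper's body (76 mm by 85 mm) begins 54 mm behind the grasp point. The pads swing forward as they close: fully open they stand 13 mm farther back than shut.
Start: joints at [1.324, 0.087, 0.176, 1.66, 0, 1.571], TCP at [0.134, 0.533, 0.25] pointing down, gripper open.
Joint ranges: [-3.13, 3.13], [-0.85, 1.81], [-1.15, 1.24], [-2.2, 2.28], [-1.44, 1.52], [-3.14, 3.14]. Speed limits (rad/s): [2.22, 2.22, 2.57, 3.14, 3.14, 3.14].

INTERFACE

Orientations are given as a unit quaternion [x, y, z, w].
In Python, from cell import env, command_gripper, cams, workorder, readout gives the robot as it stands. The module is installed in compiled form; this text tells all that it offers. Calls block until the motion is done:
- env.goto(position, orientation): joint-space move of the TCP to a pose.
- env.move_linear(position, rotation=None, speed=0.15): straight line of the TCP; rotation=None keeps the orientation; speed is the mean speed in m/s.
- env.goto_joints(angles): joint-space move.
- command_gripper(opening, force=None): finger opening in m; force is the grip in N (None keeps the last); returns when the fingers have stopped.
- env.dwell(seconds).
- env.ik(position, orientation): joint angles nearest the present ones, or None.
- cams.grab_frame(name): name is "scene" or "top"; returns (picture, depth): 400x640x3 uint8, red, green, blue; 400x640 float32, m along the optical axis (not along the pixel's ray), 0 where there is no reading.
- cams.camera_model(name): a dict with "vfov" (degrees; the focal length in pixels is half the picture's height over the tangent of half this angle, whatever the lens; pixels are square), "cx", "cy" (the principal point, pixels), "k1" (the pictures are not rectified: a ray, as slopes to the right and down, at radius r is drawn at 1 + k1 r^2 times it, then the intrinsics apply), "R" (3x3) and "t" (3): a world point X has camera coordinates R X + t. Camera axes: x right, y down, z forward; pixel columns grow to the right and rows downward; lengths in m; the calibration is good to about 2 mm. A picture is of the moment at which its call begins. camera_model takes no time and is no camera call.
A pose or a line that the arm cannot do raises env.MotionError and nothing moves.
- workorder.close_job(): hands the job in; it is judged then, once.
Trained networks look in the newest picture that a camera, given by its name, has taken for a name from the list of things; names that differ only in an ending like _2 or _b are one class to them, and where a whole thing is asked for, a point or a joint stands for the part that bears it (a point fixed in the world has none). Each returns a list of dicts, best first, with "confidence" (0 to 1); they miss things now and then, are a little off and sometimes report something else, mostly with a low value. They report only what shows in the picture. A call takes as long as a camera call. They do not tell look-alikes from the thing itself.
- cams.cut_out(query, camera): "region" (400x640 bool, what is visible of it) and "extent" ([left, top, right, bottom] in pixels, round what is visible of it).
Readings, each from a call of its own:
- readout.read_clock(): time.
- readout.read_qpos(): joint angles.
- readout.read_qd(): joint speeds.
- readout.read_joint_efforts(): joint torques, N m.
- readout.read_ee_pos(): TCP position.
- readout.read_orientation(): TCP orientation.
- readout.read_contact_force(): force on the tool from outside, world axes, zero at the start.
- readout.read_ft_torque(): the same for the moment, N m.
- readout.read_finger_gap(): finger opening in m.
- readout.read_grasp_force(): force on a finger pad.
Only numpy, scipy, OpenCV 4.12 (cv2) and the standard library are available. Lean on these libraries where they do the work, as an engineer would, in place of code of your own. Each camera call takes 0.05 s, during which the arm holds its last target. There are 200 camera calls.

## Working session

There is one attempt and no reset: what is moved stays moved. The work goes in short steps, each a Python script; the robot and the scene stay as the last script left them, time stands still between calls to the robot, and variables do not carry over. Pictures are saved under pics/ and viewed, at most 10 in all, crops included, and the job is handed in when it is done.

```bash
mkdir -p pics
cat > h.py <<'E'
import numpy as np, cv2
from cell import env, command_gripper, cams, workorder, readout
def cloud(cam, depth):
    m=cams.camera_model(cam); f=200/np.tan(np.radians(m["vfov"])/2)
    K=np.array([[f,0,m["cx"]],[0,f,m["cy"]],[0,0,1.]])
    v,u=np.mgrid[0:400,0:640].astype(float)
    n=cv2.undistortPoints(np.stack([u.ravel(),v.ravel()],1)[:,None],K,np.array([m["k1"],0,0,0,0.]))[:,0]
    d=depth.ravel()[:,None]
    P=np.c_[n*d,d]
    W=(P-np.array(m["t"]))@np.array(m["R"])
    W[d[:,0]==0]=np.nan
    return W.reshape(400,640,3)
def grab(cam):
    im,d=cams.grab_frame(cam); return im.copy(),d,cloud(cam,d)
def save(im,n): cv2.imwrite("pics/"+n,cv2.cvtColor(im,cv2.COLOR_RGB2BGR))
E
python3 - <<'E'
from h import *
ims=[]
for c in("scene","top"):
    im,d,W=grab(c); np.savez("/tmp/"+c,im=im,W=W)
    save(im,c+"0.png")
    for q in("drainer_tray","wedge","mug","glass"):
        for r in cams.cut_out(q,c):
            P=W[r["region"]]; P=P[~np.isnan(P[:,0])]
            print(c,q,round(r["confidence"],2),r["extent"],np.median(P,0).round(3),P.min(0).round(3),P.max(0).round(3),im[r["region"]].mean(0).round())
    print(cams.camera_model(c)["R"],cams.camera_model(c)["t"])
print(env.finger_overhang,readout.read_clock(),readout.read_orientation())
E
```

```text
scene drainer_tray 0.85 [294.0, 209.7, 400.6, 297.5] [ 0.468 -0.08   0.031] [ 0.397 -0.206 -0.003] [0.564 0.064 0.052] [141. 149. 139.]
scene wedge 0.89 [178.1, 166.9, 226.2, 190.8] [0.402 0.358 0.025] [ 0.372  0.316 -0.003] [0.452 0.461 0.052] [168.  94. 102.]
scene wedge 0.86 [195.1, 208.1, 256.9, 231.9] [0.347 0.221 0.024] [ 0.298  0.161 -0.002] [0.42  0.308 0.051] [ 11. 142. 125.]
scene wedge 0.69 [245.4, 159.9, 296.9, 196.0] [0.518 0.233 0.025] [ 0.489  0.161 -0.002] [0.566 0.293 0.052] [78. 49. 26.]
scene wedge 0.69 [365.1, 175.2, 408.8, 227.1] [ 0.654 -0.047  0.024] [ 0.629 -0.117 -0.002] [0.703 0.04  0.053] [  9. 137. 123.]
scene wedge 0.2 [324.3, 124.4, 363.9, 168.5] [0.708 0.146 0.063] [ 0.678  0.097 -0.003] [0.805 0.198 0.1  ] [150. 137. 108.]
scene mug 0.9 [326.3, 125.6, 364.8, 167.8] [0.711 0.144 0.062] [ 0.678  0.097 -0.002] [0.834 0.195 0.1  ] [150. 136. 106.]
scene glass 0.71 [442.2, 190.0, 482.7, 237.6] [ 0.72  -0.22   0.058] [ 0.689 -0.258 -0.001] [ 0.864 -0.18   0.094] [153. 138.  90.]
[[ 0.66543322 -0.74639991 -0.00926313]
 [-0.56189698 -0.49269813 -0.66446997]
 [
[... 605 characters left out ...]
, 196.0, 289.8, 218.7] [0.525 0.234 0.029] [ 0.492  0.165 -0.002] [0.56  0.293 0.053] [85. 57. 36.]
top mug 0.78 [277.3, 115.2, 313.6, 155.0] [0.732 0.157 0.042] [ 0.679  0.106 -0.005] [0.778 0.196 0.103] [146. 139. 116.]
top glass 0.74 [238.7, 195.8, 290.7, 217.1] [0.525 0.234 0.029] [ 0.492  0.165 -0.003] [0.561 0.304 0.053] [86. 58. 36.]
top glass 0.6 [416.2, 116.3, 453.1, 153.3] [ 0.742 -0.224  0.04 ] [ 0.691 -0.289 -0.005] [ 0.804 -0.176  0.099] [155. 140.  92.]
[[ 0.02672293 -0.99955811  0.0130177 ]
 [-0.98969826 -0.02828713 -0.14034667]
 [ 0.14065289 -0.00913312 -0.99001684]] [0.0628451  0.54417327 1.08252734]
0.019 0.5 [ 1.23098073e-01  9.92394510e-01 -1.25555330e-05  4.74519716e-06]
```

View pics/scene0.png

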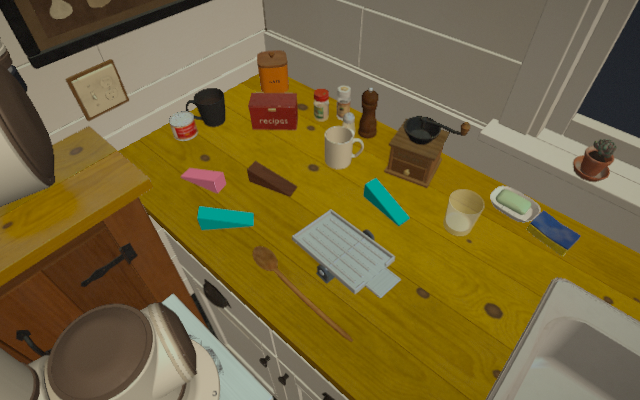

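View pics/top0.png

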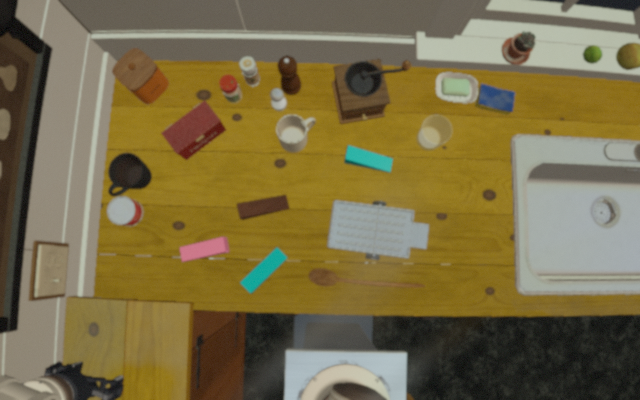

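The scene shows the drainer at (345,250), with its lip at (383,280) on the sink side.

Wedge candidates in the scene picture:
- dark brown at (271,180)
- pink at (204,179)
- turquoise at (226,218)
- turquoise at (386,201)
- the red recipe box at (273,111), which isn't a wedge

I choose the dark brown one, which is at (263,207) in the top view.

Run:
```python
from h import *
for c in("scene","top"):
    z=np.load(f"/tmp/{c}.npz");im,W=z["im"],z["W"]
    cams.grab_frame(c)
    rs=cams.cut_out("wedge",c)
    for r in rs:
        m=r["region"]; col=im[m].mean(0)
        if not(col[0]<110 and col[0]>col[1]>col[2]): continue
        P=W[m];P=P[np.isfinite(P[:,0])]; 
        P=P[(P[:,2]>0.004)]
        # top face: robust plane fit
        Q=P[P[:,2]>0.006]
        best=None;rng=np.random.default_rng(0)
        for _ in range(500):
            a=Q[rng.choice(len(Q),3,False)];n=np.cross(a[1]-a[0],a[2]-a[0]);n/=np.linalg.norm(n)+1e-12
            if abs(n[2])<.8: continue
            k=abs((Q-a[0])@n)<.002
            if best is None or k.sum()>best.sum(): best=k
        T=Q[best];A=np.c_[T[:,:2],np.ones(len(T))];s=np.linalg.lstsq(A,T[:,2],rcond=None)[0]
        print(c,"wedge",r["confidence"],len(Q),best.sum(),"slope",s,np.hypot(*s[:2]),"updir deg",np.degrees(np.arctan2(s[1],s[0])))
        for S in(P,T): print(cv2.minAreaRect((S[:,:2]*1000).astype(np.float32)))
        print(cv2.boxPoints(cv2.minAreaRect((T[:,:2]*1000).astype(np.float32))))
    r=cams.cut_out("drainer_tray",c)[0];P=W[r["region"]];P=P[np.isfinite(P[:,0])&(P[:,2]>.008)]
    A=np.c_[P[:,:2],np.ones(len(P))];s=np.linalg.lstsq(A,P[:,2],rcond=None)[0]
    print("tray",s,np.degrees(np.arctan2(s[1],s[0])),cv2.minAreaRect((P[:,:2]*1000).astype(np.float32)))
    print(cv2.boxPoints(cv2.minAreaRect((P[:,:2]*1000).astype(np.float32))))
    if c=="scene": save(cv2.resize(im[140:310,220:430],None,fx=3.5,fy=3.5),"c1.png")
    else: save(cv2.resize(im[180:270,220:440],None,fx=3.5,fy=3.5),"c2.png")
```

```text
scene wedge 0.87 815 483 slope [-0.07466015  0.3166707  -0.00381285] 0.32535284189341096 updir deg 103.26612950628318
((524.7792358398438, 228.1079864501953), (42.440513610839844, 131.73118591308594), 15.332791328430176)
((524.9578857421875, 227.48304748535156), (42.035316467285156, 128.93043518066406), 15.000456809997559)
[[487.9711  284.31158]
 [521.34174 159.77464]
 [561.9447  170.65451]
 [528.57404 295.19147]]
tray [-0.0172342  -0.09614945  0.03202386] -100.16200486236954 ((469.1673889160156, -78.14530944824219), (252.49732971191406, 126.86870574951172), 83.19857025146484)
[[ 391.22797  -195.99304 ]
 [ 517.20386  -211.01794 ]
 [ 547.1068     39.702423]
 [ 421.13092    54.727325]]
top wedge 0.62 727 441 slope [-0.1123657   0.29042144  0.02187179] 0.31140113209117687 updir deg 111.1517364248111
((526.3860473632812, 230.54751586914062), (39.45002365112305, 127.2480697631836), 14.25265121459961)
((526.7406616210938, 230.73651123046875), (38.72029495239258, 127.35406494140625), 14.794934272766113)
[[491.76178 287.35858]
 [524.28296 164.2268 ]
 [561.71954 174.11444]
 [529.19836 297.24622]]
tray [-0.00746844 -0.09622479  0.0275739 ] -94.4380875081523 ((471.9323425292969, -74.31170654296875), (255.46559143066406, 130.09197998046875), 83.36809539794922)
[[ 392.5697   -193.67761 ]
 [ 521.7912   -208.70197 ]
 [ 551.295      45.0542  ]
 [ 422.0735     60.078552]]
```

View pics/c1.png

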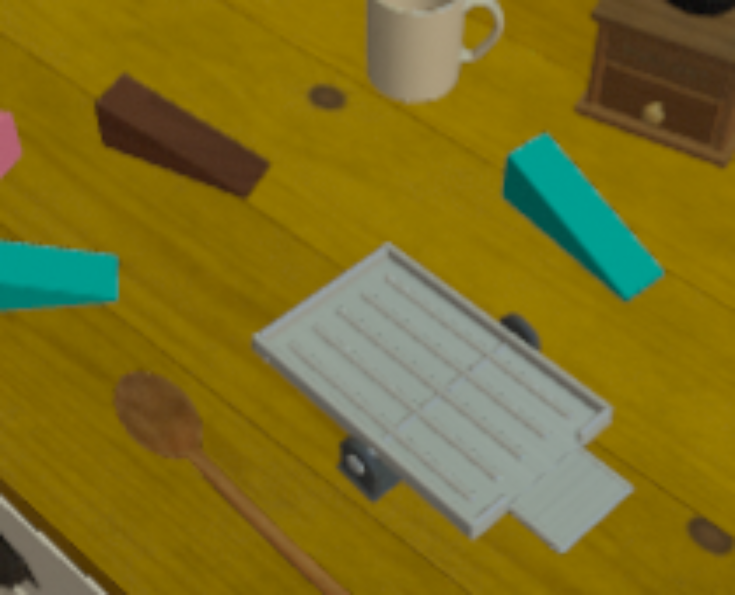

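View pics/c2.png

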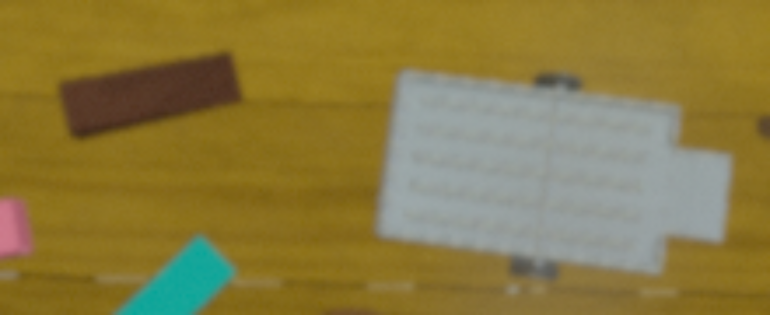

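Both crops agree. The brown wedge's heel is its upper-left end (crop 1 (110,110)) and its toe points at the drainer. The drainer is lip-up, with its lip at crop 1 (572,497). The tray long axis is at about 83.2°, with the axle near (0.471,-0.072). Next I press the lip.

```bash
cat >> h.py <<'E'
def q(deg):
    a=np.radians((deg+90)/2); return [np.cos(a),np.sin(a),0,0]
YAW=-6.8; th=np.radians(YAW)
D=np.array([-np.sin(th),np.cos(th)]); X=np.array([np.cos(th),np.sin(th)]); AX=np.array([.471,-.072])
def at(s,z,lat=0): return [*(AX+s*D+lat*X),z]
def F(): return np.array(readout.read_contact_force()).round(1)
E
python3 - <<'E'
from h import *
command_gripper(0.0,60)
env.goto(at(-.1105,.13),q(YAW)); print(readout.read_clock(),readout.read_qpos())
env.move_linear(at(-.1105,.068),speed=.1); print(F(),readout.read_clock())
z=.064
while z>.028:
    env.move_linear(at(-.1105,z),speed=.04); f=F(); print(round(z,4),f,round(readout.read_ee_pos()[2],4))
    if f[2]>15 and z<.046: break
    z-=.004 if z>.042 else .0015
print(readout.read_clock())
env.move_linear(at(-.1105,.13),speed=.2)
for c in("scene",):
    im,d,W=grab(c); 
    r=cams.cut_out("drainer_tray",c)[0];P=W[r["region"]];P=P[np.isfinite(P[:,0])&(P[:,2]>.008)]
    A=np.c_[P[:,:2],np.ones(len(P))];print(np.linalg.lstsq(A,P[:,2],rcond=None)[0])
for p,y in((.045,15),):
    print(env.ik([.5255-.045*np.sin(.262),.229+.045*np.cos(.262),.025],q(15)),readout.read_clock())
E
```

```text
4.3667 [-3.76631281e-01 -6.17410685e-02 -2.06064708e-01  1.42627675e+00
  8.16618675e-05  1.31174080e+00]
[0.2 0.8 1.3] 5.1333
0.064 [-0.3  0.4  0.4] 0.0642
0.06 [-0.  -0.4 -0.3] 0.0599
0.056 [ 0.3 -0.   0.3] 0.0557
0.052 [ 0.   0.2 -0.1] 0.0516
0.048 [0.  0.1 1. ] 0.0476
0.044 [ 0.4  0.5 -0.1] 0.0437
0.04 [ 0.2 -0.3  0. ] 0.0397
0.0385 [0.1 0.6 1. ] 0.0384
0.037 [-0.4  0.5  0.2] 0.0369
0.0355 [-1.6  1.7  2.6] 0.0356
0.034 [-4.8  3.2 15.1] 0.0353
7.8833
[-0.00355468  0.12780501  0.04194503]
[ 0.48755118  0.19150483 -0.14478645  1.23450505  0.          1.79654812] 8.6167
```

Run:
```python
from h import *
w=np.radians(15);g=np.array([.5255,.229])+.045*np.array([-np.sin(w),np.cos(w)])
command_gripper(.075,60)
env.goto([*g,.13],q(15))
for c in("scene","top"):
    im,d,W=grab(c)
    for r in cams.cut_out("drainer_tray",c)[:1]:
        P=W[r["region"]];P=P[np.isfinite(P[:,0])&(P[:,2]>.008)]
        R=cv2.minAreaRect((P[:,:2]*1000).astype(np.float32)); print(c,R)
env.move_linear([*g,.025],speed=.15)
command_gripper(.0,80)
print(readout.read_finger_gap(),readout.read_grasp_force(),F(),readout.read_clock())
env.move_linear([*g,.029],speed=.1)
print(F(),readout.read_ee_pos())
for s,z in((.25,.029),(.25,.0255),(.145,.0255)): print(env.ik(at(s,z),q(YAW)))
im,d,W=grab("scene"); save(cv2.resize(im[120:290,220:430],None,fx=3.5,fy=3.5),"g1.png")
print(readout.read_clock())
```

```text
scene ((469.5128173828125, -79.49993896484375), (249.9535675048828, 128.18161010742188), 83.06793975830078)
top ((471.72967529296875, -74.15740966796875), (254.57546997070312, 130.82911682128906), 82.85958862304688)
0.03900724099517535 81.23795164749026 [-0.7  0.4  5.6] 12.4583
[-0.2 -0.3 -1.5] [0.51381931 0.27247235 0.02906638]
[ 0.33850846  0.07097335 -0.27054894  1.22927404  0.          2.02798717]
[ 0.33850846  0.0732872  -0.27508887  1.22242025  0.          2.02798717]
[ 0.14639421 -0.01476013 -0.3653009   1.22025556  0.          1.83587293]
12.7583
```

View pics/g1.png

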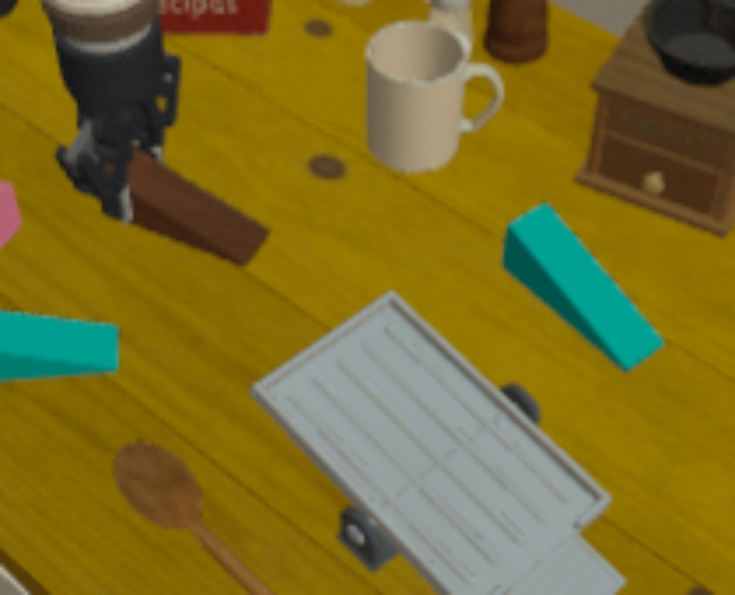

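The brown wedge is held at its heel (crop (130,185)), and the drainer's far end is up at (330,340). Next I align the wedge and insert it.

Run:
```python
from h import *
env.move_linear(at(.256,.029),q(YAW),speed=.08)
env.move_linear(at(.256,.0253),speed=.05)
print(F(),readout.read_clock())
env.move_linear(at(.160,.0253),speed=.08); f0=F(); print(f0,readout.read_clock())
s=.158
while s>.130:
    env.move_linear(at(s,.0253),speed=.03); f=F(); p=f[:2]@D; print(round(s,4),f,round(p,1),round((np.array(readout.read_ee_pos())[:2]-AX)@D,4))
    if p>13: break
    s-=.002 if p<3 else .001
print(readout.read_clock(),readout.read_finger_gap())
im,d,W=grab("scene"); save(cv2.resize(im[120:290,220:430],None,fx=3.5,fy=3.5),"j1.png")
```

```text
[-0.8 -0.5  6.6] 14.3
[-0.   1.4  6.9] 15.65
0.158 [0.7 2.6 6.4] 2.7 0.1587
0.156 [0.  2.7 6.3] 2.7 0.1568
0.154 [0.7 3.1 5.8] 3.2 0.1547
0.153 [0.7 4.3 6.1] 4.4 0.1538
0.152 [0.4 3.7 6.3] 3.7 0.1529
0.151 [0.3 4.2 5.5] 4.2 0.1519
0.15 [1.2 4.6 5.9] 4.7 0.1509
0.149 [0.5 3.5 5.9] 3.5 0.1499
0.148 [1.1 4.  5.5] 4.1 0.1489
0.147 [0.5 4.1 5.8] 4.1 0.1479
0.146 [-0.5  3.3  4.8] 3.2 0.1469
0.145 [0.3 4.1 5.5] 4.1 0.1459
0.144 [-0.1  3.6  5.4] 3.6 0.1449
0.143 [1.6 9.6 5.6] 9.7 0.1446
0.142 [ 2.2 16.2  4.1] 16.3 0.1444
19.4 0.03917688928066332
```

View pics/j1.png

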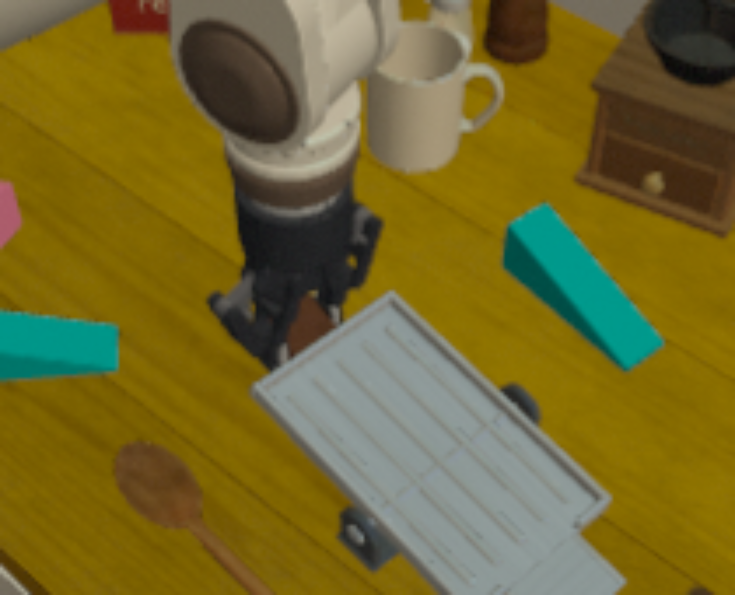

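The push reached 16 N with the wedge at the predicted depth. Now I release it, back off, push the heel once with closed fingers, and inspect.

Run:
```python
from h import *
command_gripper(.06); print(F())
env.move_linear(at(.225,.0275),speed=.12)
command_gripper(0.0,60)
env.move_linear(at(.183,.0275),speed=.1); print(F())
s=.181
while s>.160:
    env.move_linear(at(s,.0275),speed=.03); f=F(); p=f[:2]@D; print(round(s,4),f,round(p,1))
    if p>12: break
    s-=.001 if p>2 else .002
env.move_linear(at(.22,.0275),speed=.1)
env.move_linear(at(.24,.2),speed=.25)
env.goto([.30,.36,.3],q(YAW)); print(readout.read_clock())
o=[]
for c in("scene","top"):
    im,d,W=grab(c); o.append(cv2.resize(im[120:290,220:430] if c=="scene" else im[130:270,220:440],(750,600) if 0 else (600,440)))
    for n in("drainer_tray","wedge"):
        for r in cams.cut_out(n,c):
            P=W[r["region"]];P=P[np.isfinite(P[:,0])&(P[:,2]>.008)]
            A=np.c_[P[:,:2],np.ones(len(P))];m=P.mean(0);rel=P[:,:2]-AX
            print(c,n,round(r["confidence"],2),im[r["region"]].mean(0).round(),m.round(3),np.linalg.lstsq(A,P[:,2],rcond=None)[0].round(3),
              "s",np.percentile(rel@D,[1,99]).round(3),"lat",np.percentile(rel@X,[1,99]).round(3))
save(o[0],"e1.png");save(o[1],"e2.png")
```

```text
[-0.2  0.4  0.7]
[ 0.2 -0.8 -0.4]
0.181 [ 0.4 -0.2 -0.1] -0.2
0.179 [ 0.   0.3 -0.5] 0.3
0.177 [ 0.8 -0.4  0.6] -0.3
0.175 [0.4 5.4 5. ] 5.4
0.174 [ 0.5 11.2  3.3] 11.2
0.173 [ 1.6 15.8  2.8] 15.9
25.8833
scene drainer_tray 0.83 [144. 152. 148.] [ 0.469 -0.075  0.031] [0.014 0.128 0.034] s [-0.129  0.114] lat [-0.063  0.061]
scene wedge 0.93 [  7. 145. 130.] [0.349 0.221 0.028] [ 0.017  0.401 -0.067] s [0.229 0.323] lat [-0.209 -0.091]
scene wedge 0.65 [84. 56. 30.] [0.485 0.073 0.04 ] [ 0.358  0.036 -0.136] s [0.123 0.164] lat [-0.019  0.02 ]
scene wedge 0.63 [172.  95. 107.] [0.406 0.362 0.029] [ 0.224 -0.109 -0.023] s [0.379 0.498] lat [-0.152 -0.079]
top drainer_tray 0.67 [150. 157. 159.] [ 0.473 -0.065  0.032] [0.014 0.125 0.033] s [-0.125  0.123] lat [-0.061  0.063]
top wedge 0.71 [90. 62. 40.] [0.489 0.073 0.043] [ 0.181  0.293 -0.067] s [0.126 0.166] lat [-0.017  0.02 ]
top wedge 0.6 [ 31. 162. 148.] [0.358 0.223 0.03 ] [-0.225  0.224  0.061] s [0.233 0.323] lat [-0.202 -0.091]
top wedge 0.6 [196. 117. 131.] [0.409 0.378 0.031] [ 0.114 -0.26   0.082] s [0.382 0.505] lat [-0.149 -0.081]
top wedge 0.56 [ 61. 162. 144.] [ 0.66  -0.044  0.029] [ 0.22   0.25  -0.105] s [-0.017  0.11 ] lat [0.165 0.207]
```

View pics/e1.png

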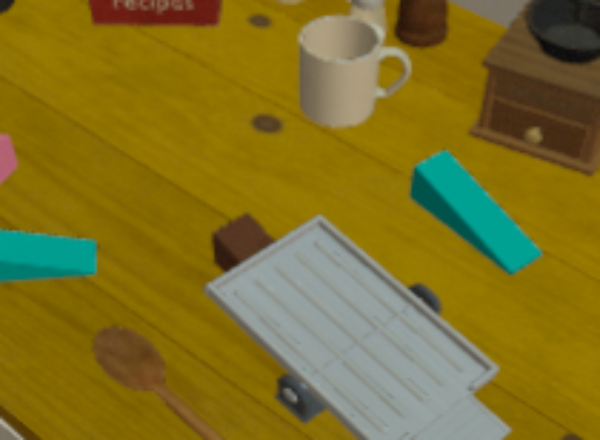

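View pics/e2.png

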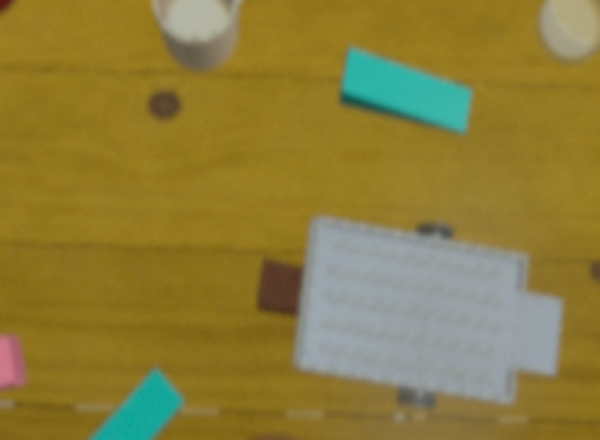

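The wedge sits square and central under the raised end: (240,245) in the first crop and (280,287) in the second, laterally −18 to +20 mm. The tray is at its stop, and the mug and glass are untouched.

```bash
python3 -c "
from h import *
print(workorder.close_job(),readout.read_clock())"
```

```text
the job is handed in; nothing more can be done
the job is handed in; nothing more can be done
```

The job is handed in: the spout lip is pressed fully down, the brown wedge is jammed (about 16 N) square under the middle of the raised end and released, the mug and glass were left alone, and the clock read about 26 s at the last check.

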